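# Put the swatch panel away in its box and close the lid

## Robot

A 6-joint arm with a two-finger parallel gripper is mounted at the origin on the work surface. World frame = base frame: x ahead of the robot, y to its left, z up, the work surface at z = 0. Lengths are in m, angles in rad, forces in N, time in s.
With the tool pointing down it reaches from about 0.4 to 0.825 m from the base axis. Payload 7 kg.
Tool frame: the origin (TCP) lies at the very end of the fingers, on their centre line; the grasp point (between the pads) lies 19 mm behind it; z points along the fingers, y is the line along which they close (so a half turn about z gives the same grasp; the last joint's range is limited). The gripper opens to 88 mm and grips with 3 to 60 N. Pads are 19 mm wide; open, the fingers measure 130 mm over their backs; the gripper's body (78 mm by 193 mm) begins 47 mm behind the grasp point.
Start: joints at [1.458, 0.359, 0.012, 0, -1.224, -0.288], TCP at [0.263, 0.621, 0.227] pointing down, gripper open.
Joint ranges: [-3.07, 3.07], [-1.43, 2.12], [-1.02, 1.25], [-3.03, 1.67], [-3.05, -0], [-3.03, 3.03]. Speed limits (rad/s): [2.39, 2.39, 3.01, 3.14, 3.14, 3.14].

## Interface

Orientations are given as [roll, pitch, yaw] about the fixed x, y, z axes, in that order (R = Rz(yaw) Ry(pitch) Rx(roll)).
In Python, from station import * gives the robot as it stands.
- The arm moves only by the tool servo_tool, never from a script. Its argument "moves" is a list of rows, each an object of numbers: "jaw": the opening, from 0 (shut) to 1 (fully open); "dx", "dy", "dz": the shift along the world's x, y, z in m; "roll": the turn about the world's z in degrees. A call has exactly 10 rows; each row shifts and turns the commanded pose from where the row before left it; what a row does not reach is not made up. A row lasts 1/8 s, in which the tool goes at most 62.5 mm and 10.7 degrees, less where a joint would pass 70% of its speed; a pose out of reach is approached as far as the arm can. A call with a gripper value outside its range is refused whole. The fingers move at their own pace and stop on an object; "newtons" is the grip in N (left out, the last holds). Time passes only in rows, so rows that do not move let the fingers close, or fill a call up. It gives the time, the measured TCP pose, the force, the opening and the grip force at its end, in the units of the state.
- get_state(): the state, without advancing time (a new reading comes with each control period).
- grab_frame(name): name is "scene" or "side" or "wrist"; returns (picture, depth): 384x512x3 uint8, red, green, blue; 384x512 float32, m along the optical axis (not along the pixel's ray), 0 where there is no reading.
- calibration(name): a dict with "intrinsics" (3x3 intrinsics, pixels), "k1" (the pictures are not rectified: a ray, as slopes to the right and down, at radius r is drawn at 1 + k1 r^2 times it, then the intrinsics apply), "R" (3x3) and "t" (3): a world point X has camera coordinates R X + t. Camera axes: x right, y down, z forward; pixel columns grow to the right and rows downward; lengths in m; the calibration is good to about 2 mm. A picture is of the moment at which its call begins: read the wrist's pose just before it. calibration takes no time and is no camera call; for the wrist camera it gives the pose at the moment of the call.
- job_done(): hands the job in; it is judged then, once.
The state is a dict: "t": time; "q": joint angles; "qd": joint speeds; "joint_efforts": joint torques, N m; "eef_pos": TCP position; "ee_rot": TCP orientation; "force": force on the tool from outside, world axes, zero at the start; "moment": the same for the moment, N m; "width": finger opening in m; "gripper_force": force on a finger pad.
Only numpy, scipy, OpenCV 4.12 (cv2) and the standard library are available. Lean on these libraries where they do the work, as an engineer would, in place of code of your own. Each camera call takes 0.05 s, during which the arm holds its last target. There are 200 camera calls.

## Task

Take the swatch panel out of the drying stand and slide it (do not drop it) upright into the one empty slot of the open metal swatch box, fully home. Then lower the box's hinged lid gently until it is fully shut, without letting it slam, and let go. Leave the bottles, the jar and the beaker standing where they are.

Things in the scene. Friction and masses are not known exactly. Their poses are not given: they have to be found in the camera images.
- panel: The loose swatch panel: white rigid plastic plate 100 (x) x 8 (y, thickness) x 90 (z, height) mm, 90 g, with a beige patch on each face. Origin: centre of its lower edge face; z up along its height, y is its thickness normal. It starts upright in the drying stand, its top edge about 102 mm above the table. Pinch the top edge across y.
- stand: Fixed steel drying stand, base 120 (x) x 60 (y) x 12 mm, with one slot 11 mm wide along its x, between two cheeks that flare outwards at the top and end 46 mm above the table. Origin: centre of the underside. The panel stands on the base in this slot.
- box: Fixed aluminium swatch box, outside 140 (x) x 150 (y) x 75 mm high, walls and floor 5 mm. Origin: centre of the underside. x points from the open front to the hinge side, so the hinge runs along y at x=+70, z=75 mm. Three slot units stand side by side along y inside, 45 mm apart; two already hold panels that must stay, one is empty.
- cell_free: The empty slot unit in the box (grey plastic, base 128 x 44 x 10 mm, on the box floor): cheeks 5 mm thick and 100 mm long in x rise to 50 mm above the unit's underside, 11 mm apart, with a mouth flared to about 25 mm wide at 61 mm. Origin: centre of its underside, same axes as the box. It can be any of the three places.
- slot (a point): Centre of the floor of the empty slot (10 mm above the unit's underside, 15 mm above the table), axes as the box: x along the slot, y across it. The panel's origin belongs here; seated, its top edge is 105 mm above the table, 30 mm above the box rim.
- cell_b: An occupied slot unit in the box, like the empty one but with a panel fixed in it (top 105 mm above the table). Origin: centre of its underside.
- cell_c: The other occupied slot unit, the same. Origin: centre of its underside.
- lid (a joint): Angle of the box's lid, rad: 0 shut, 1.57 upright, starts 1.6 to 1.85 (leaning back a little). Stiff hinge (about 0.28 N m): the lid stays where it is left and must be pushed or pulled all the way. Lid of 0.2 kg.
- lid_hinge (a point): Point on the hinge axis in the middle of its width, moving frame of the lid: with the lid shut its axes are the box's; the lid reaches from x=0 to -140 mm, y +-75 mm, as a shallow hollow dome whose flat top lies at z=+40 mm and whose skirt is 5 mm thick; a dark lip 18 mm long, 50 mm wide and 6 mm thick stands out of the front edge from x=-140 to -158 at z=5 to 11 mm. Opening turns it about +y.
- lid_top (a point): Point on the outer face of the lid's flat top, near the front edge, at (-115, 0, +40) mm in the lid_hinge frame: a good place to push; axes of the lid.
- amber_bottle: Bystander: amber bottle, 58 mm across, 170 mm high, behind the stand. Origin: centre of its foot.
- jar: Bystander: white jar with black cap, 66 mm across, 110 mm high, beside the stand. Origin: centre of its foot.
- tall_bottle: Bystander: tall white bottle, 58 mm across, 190 mm high, between stand and box. Origin: centre of its foot.
- beaker: Bystander: white open beaker, 68 mm across, 85 mm high, in front of the box. Origin: centre of its foot.
Mind the look-alikes: they are no part of the job. What is shaped like the box but red is not meant. There is more than one size of the panel; the one meant has the size given above.

How it is judged:
By the outcome, as a careful person would: the job done as asked, in the order asked, and still so for the second after the job is handed in, with the robot touching nothing.
It also fails if it takes over 67 s, if anything falls off the work surface, if the arm or the gripper's body presses on something with over 40 N, if the wrist force passes 120 N, or if a joint passes its speed limit or range.

## Working session

There is one attempt and no reset: what is moved stays moved. The work goes in short steps, Python scripts to look and compute and a tool call to move; the robot and the scene stay as the last step left them, time stands still between calls to the robot, and variables do not carry over. Pictures are saved under pics/ and viewed, at most 10 in all, crops included, and the job is handed in when it is done.

Besides the shell and the picture viewer there is one more tool, called after "Call:" by a JSON object that holds its "name" and its "arguments", one argument or row to a line. servo_tool: Moves the arm, as the interface text tells. Its arguments: {"type":"object","properties":{"moves":{"type":"array","items":{"type":"object","properties":{"jaw":{"type":"number"},"dx":{"type":"number"},"dy":{"type":"number"},"dz":{"type":"number"},"roll":{"type":"number"}}}},"newtons":{"type":"number"}},"required":["moves"]}

```bash
ls; mkdir -p pics; cat > h.py <<'E'
from station import *
import numpy as np, cv2
def save(n,f): cv2.imwrite(f'pics/{f}.png',cv2.cvtColor(n,cv2.COLOR_RGB2BGR))
def cloud(d,c):
    K=np.array(c['intrinsics']);R=np.array(c['R']);t=np.array(c['t'])
    v,u=np.mgrid[:d.shape[0],:d.shape[1]]
    p=rays(np.c_[u.ravel(),v.ravel()].astype(float),c)
    P=(np.c_[p,np.ones(len(p))]*d.reshape(-1,1)-t)@R
    P[d.ravel()==0]=np.nan
    return P.reshape(*d.shape,3)
def rays(uv,c):
    return cv2.undistortPoints(np.array(uv,float).reshape(-1,1,2),np.array(c['intrinsics']),np.array([c['k1'],0,0,0.])).reshape(-1,2)
def onplane(uv,c,z):
    R=np.array(c['R']);t=np.array(c['t']);p=rays(uv,c)
    D=np.c_[p,np.ones(len(p))]@R; C=-R.T@t
    return C+D*((z-C[2])/D[:,2])[:,None]
E
python3 - <<'E'
from h import *
for n in ['scene','side']:
    c=calibration(n);im,d=grab_frame(n);save(im,n);np.savez(f'{n}.npz',im=im,d=d,P=cloud(d,c))
    print(n,c['k1'],(-np.array(c['R']).T@c['t']).round(3),(d==0).mean())
    save(im,n)
print(get_state())
E
```

```text
pics
scene -0.0017265143008283273 [0.407 0.804 1.076] 0.004048665364583333
side -0.11367633461650477 [-0.256 -0.482  0.939] 0.003936767578125
{'t': 0.1, 'q': array([ 1.45809585e+00,  3.59301462e-01,  1.11281429e-02, -3.09988137e-04,
       -1.22413576e+00, -2.88129848e-01]), 'qd': array([-0.00041371,  0.00047521,  0.00455455,  0.00182587, -0.00125296,
       -0.00038635]), 'joint_efforts': array([-1.60290103e-03, -5.84162915e+01,  2.93750471e+01,  7.01534495e+00,
        1.01625189e-02, -6.09854874e-05]), 'eef_pos': array([0.26320577, 0.62106487, 0.22571534]), 'ee_rot': array([ 3.14005945e+00, -1.50490540e-04, -4.00935748e-01]), 'force': array([ 0.09337525, -0.19863458, -0.12940607]), 'moment': array([-0.01107967, -0.0166869 ,  0.00983046]), 'gripper_force': 0.0, 'width': 0.08760312440935192}
```

View pics/scene.png

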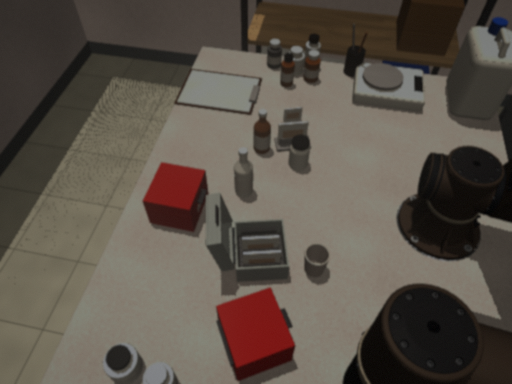

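View pics/side.png

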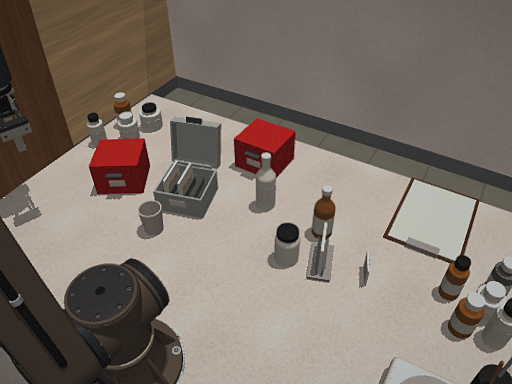

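The scene view shows the stand with a panel at about (292,133) and a second, smaller plate at (292,115). The open grey box is at (262,250), with red look-alike boxes at (177,196) and (255,332). In the side view the stand's panel is at (322,250), the small plate at (366,268) and the grey box at (187,185). I'll enlarge the candidates and measure them.

```bash
python3 - <<'E'
from h import *
S=np.load('scene.npz');D=np.load('side.npz')
a=S['im'][95:175,230:330];b=D['im'][200:290,280:390];c=S['im'][185:290,195:335];d=D['im'][110:245,130:290]
f=lambda x:cv2.resize(x,(400,300),interpolation=cv2.INTER_CUBIC)
save(np.vstack([np.hstack([f(a),f(b)]),np.hstack([f(c),f(d)])]),'crops')
for n,Z in (('scene',S),('side',D)):
    P=Z['P'];
    print(n)
    for nm,(u0,v0,u1,v1) in dict(scene=dict(stand=(272,100,314,172),box=(200,190,292,285),),side=dict(stand=(300,225,340,285),small=(355,250,380,290),box=(150,110,225,220)))[n].items():
        q=P[v0:v1,u0:u1].reshape(-1,3);q=q[q[:,2]>.02]
        print(nm,np.nanpercentile(q,[1,50,99],axis=0).round(3).tolist())
    for (u,v) in dict(scene=[(292,133),(292,127),(292,112),(243,180),(262,130),(300,140),(317,250),(262,240),(262,250),(262,262),(215,235)],side=[(322,235),(366,260),(187,185),(175,178)])[n]:
        print(u,v,P[v,u].round(3))
E
```

```text
scene
stand [[0.418, -0.371, 0.021], [0.467, -0.225, 0.071], [0.529, -0.124, 0.115]]
box [[0.425, 0.022, 0.023], [0.544, 0.237, 0.077], [0.699, 0.32, 0.225]]
292 133 [ 0.483 -0.239  0.058]
292 127 [ 0.485 -0.24   0.084]
292 112 [ 0.5   -0.36   0.043]
243 180 [0.594 0.022 0.091]
262 130 [ 0.575 -0.177  0.112]
300 140 [ 0.449 -0.153  0.116]
317 250 [0.349 0.194 0.057]
262 240 [0.499 0.216 0.094]
262 250 [0.496 0.225 0.056]
262 262 [0.489 0.261 0.056]
215 235 [0.6   0.295 0.209]
side
stand [[0.426, -0.269, 0.021], [0.484, -0.241, 0.045], [0.577, -0.182, 0.106]]
small [[0.463, -0.375, 0.021], [0.489, -0.362, 0.051], [0.525, -0.347, 0.064]]
box [[0.346, 0.128, 0.023], [0.572, 0.225, 0.078], [0.76, 0.553, 0.221]]
322 235 [ 0.481 -0.237  0.104]
366 260 [ 0.502 -0.356  0.055]
187 185 [0.501 0.208 0.061]
175 178 [0.507 0.259 0.062]
```

View pics/crops.png

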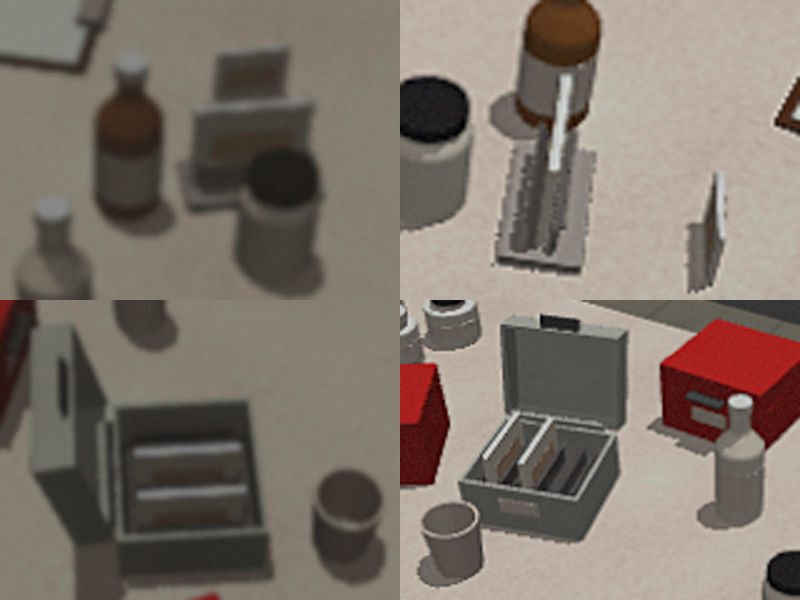

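Two candidates for the panel:
- **Stand panel:** scene (292,127), side (322,235). It stands in the stand with its top at about 0.104 m and is about 100 mm long, which fits the description.
- **Small plate:** scene (292,112), side (366,260). It stands alone and its top is only about 0.064 m, so it is not the one.

Two candidates for the box are red and closed. The grey open one is meant. Its two occupied slots are on the +y side, so the empty slot is on the −y side. The crop confirms both choices.

Next I measure precisely.

```bash
python3 - <<'E'
from h import *
S=np.load('scene.npz');D=np.load('side.npz')
def rect(q): 
    r=cv2.minAreaRect(np.float32(q[:,:2]*1000)); return r
def sel(P,lo,hi):
    q=P.reshape(-1,3); return q[np.all((q>lo)&(q<hi),axis=1)]
A={'scene':S['P'],'side':D['P']}
def line(q):
    m=np.median(q,0)[:2];vx,vy,x,y=cv2.fitLine(np.float32(q[:,:2]),cv2.DIST_HUBER,0,.001,.001).ravel()
    if vx<0:vx,vy=-vx,-vy
    s=(q[:,:2]-[x,y])@[vx,vy]; n=(q[:,:2]-[x,y])@[-vy,vx]
    lo,hi=s.min(),s.max()
    return np.degrees(np.arctan2(vy,vx)).round(2),np.round([x+vx*(lo+hi)/2,y+vy*(lo+hi)/2],4),round(hi-lo,4),np.percentile(n,[2,98]).round(4)
for n,P in A.items():
    print(n)
    for nm,lo,hi in [('panel',(.4,-.29,.06),(.56,-.205,.112)),('paneltop',(.4,-.29,.098),(.56,-.205,.112)),
      ('panB',(.42,.17,.085),(.57,.24,.115)),('panC',(.42,.24,.085),(.57,.29,.115))]:
        q=sel(P,lo,hi)
        if len(q)>5: print(nm,len(q),line(q),q[:,2].max().round(3))
    q=sel(P,(.40,.1,.071),(.60,.34,.079)); print('rim',len(q),rect(q))
    for nm,c,z in [('amber',(.575,-.177),.05),('jar',(.449,-.153),.1),('tall',(.594,.022),.05),('beaker',(.349,.194),.07)]:
        q=sel(P,(c[0]-.05,c[1]-.05,z),(c[0]+.05,c[1]+.05,.2));print(nm,len(q),np.r_[q.min(0),q.max(0)].round(3))
    q=sel(P,(.5,.1,.13),(.75,.4,.26));print('lid',len(q),rect(q),q[:,2].max())
    # lid plane
    m=np.linalg.svd(q-q.mean(0),full_matrices=False)[2][2];print(m.round(3),q.mean(0).round(3))
E
```

```text
scene
panel 329 (np.float32(18.97), array([ 0.4956, -0.2353]), np.float64(0.1282), array([-0.0063,  0.0047])) 0.108
paneltop 82 (np.float32(19.46), array([ 0.4961, -0.2365]), np.float64(0.1282), array([-0.0067,  0.0054])) 0.108
panB 241 (np.float32(14.27), array([0.504 , 0.2172]), np.float64(0.0972), array([-0.0072,  0.0033])) 0.11
panC 251 (np.float32(15.86), array([0.4914, 0.2609]), np.float64(0.0975), array([-0.0067,  0.0025])) 0.111
rim 711 ((522.2098388671875, 219.12899780273438), (177.431396484375, 154.21463012695312), 15.10425853729248)
amber 498 [ 0.525 -0.226  0.05   0.609 -0.169  0.175]
jar 225 [ 0.419 -0.186  0.101  0.475 -0.125  0.117]
tall 602 [ 0.571 -0.02   0.05   0.629  0.025  0.195]
beaker 166 [0.317 0.187 0.07  0.383 0.244 0.09 ]
lid 1102 ((610.5262451171875, 244.21417236328125), (52.09844970703125, 153.95523071289062), 15.522387504577637) 0.23136433711200324
[-0.933 -0.225  0.28 ] [0.611 0.261 0.197]
side
panel 220 (np.float32(20.47), array([ 0.4951, -0.2351]), np.float64(0.1356), array([-0.0083,  0.0079])) 0.111
paneltop 128 (np.float32(20.16), array([ 0.4966, -0.2354]), np.float64(0.1329), array([-0.0049,  0.0074])) 0.111
panB 149 (np.float32(13.85), array([0.5022, 0.2111]), np.float64(0.1024), array([-0.0029,  0.0078])) 0.108
panC 146 (np.float32(15.11), array([0.4909, 0.2545]), np.float64(0.1034), array([-0.0018,  0.0071])) 0.108
rim 597 ((520.4706420898438, 219.37094116210938), (185.36520385742188, 154.5421905517578), 15.022855758666992)
amber 635 [ 0.526 -0.227  0.05   0.595 -0.173  0.174]
jar 354 [ 0.417 -0.186  0.1    0.476 -0.129  0.116]
tall 542 [ 0.566 -0.028  0.05   0.617  0.017  0.194]
beaker 178 [0.313 0.188 0.07  0.382 0.243 0.09 ]
lid 1261 ((607.392333984375, 243.28872680664062), (59.328922271728516, 153.38027954101562), 16.10497283935547) 0.23055450991808166
[0.958 0.267 0.1  ] [0.614 0.248 0.174]
```

Call:
{"name": "servo_tool", "arguments": {
  "moves": [
    {"dx": 0.016,"dy": -0.034,"dz": 0.008,"roll": 2,"jaw": 0.4},
    {"dx": 0.016,"dy": -0.034,"dz": 0.008,"roll": 2,"jaw": 0.4},
    {"dx": 0.016,"dy": -0.034,"dz": 0.008,"roll": 2,"jaw": 0.4},
    {"dx": 0.016,"dy": -0.034,"dz": 0.008,"roll": 2,"jaw": 0.4},
    {"dx": 0.016,"dy": -0.034,"dz": 0.008,"roll": 2,"jaw": 0.4},
    {"dx": 0.016,"dy": -0.034,"dz": 0.008,"roll": 2,"jaw": 0.4},
    {"dx": 0.016,"dy": -0.034,"dz": 0.008,"roll": 2,"jaw": 0.4},
    {"dx": 0.016,"dy": -0.034,"dz": 0.008,"roll": 2,"jaw": 0.4},
    {"dx": 0.016,"dy": -0.034,"dz": 0.008,"roll": 2,"jaw": 0.4},
    {"dx": 0.016,"dy": -0.034,"dz": 0.008,"roll": 2,"jaw": 0.4}
  ]
}}

```text
t: 1.35
eef_pos: [0.4235, 0.2802, 0.3066]
ee_rot: [3.141, 0.0, -0.05]
force: [0.5, 0.4, -0.1]
width: 0.0351
gripper_force: 0.0
```

```bash
python3 - <<'E'
from h import *
s=get_state();print(s['eef_pos'],s['ee_rot'],s['q'].round(2))
c=calibration('wrist');im,d=grab_frame('wrist');save(im,'wbox');np.savez('wbox.npz',im=im,d=d,**{k:np.array(v) for k,v in c.items()})
print((-np.array(c['R']).T@c['t']).round(3))
E
```

```text
[0.42352444 0.28018573 0.30659402] [ 3.14134979e+00  3.69222771e-04 -5.04983774e-02] [ 0.97  0.04 -0.22 -0.   -1.32  0.55]
[0.502 0.277 0.465]
```

View pics/wbox.png

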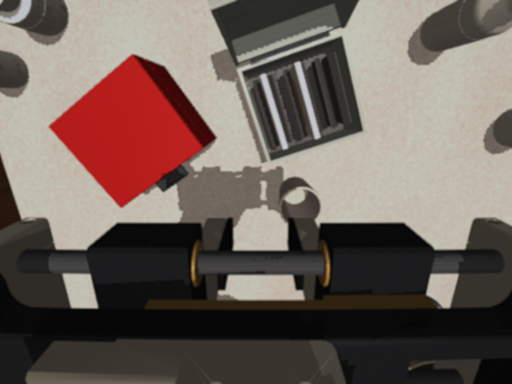

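The wrist view shows the white panel tops at (273,113) and (307,100). The empty slot is right of them at about (325,92), and the rim corners are near (240,68), (345,38), (362,131) and (268,160). I measure these by casting rays, then go on to the stand.

```bash
cat > meas.py <<'E'
from h import *
def whites(im,c,z,roi,th=150,minA=30):
    u0,v0,u1,v1=roi; g=im.astype(int)
    m=np.zeros(im.shape[:2],np.uint8); m[v0:v1,u0:u1]=((g.min(2)>th)&(g.max(2)-g.min(2)<25))[v0:v1,u0:u1]
    n,l,s,_=cv2.connectedComponentsWithStats(m)
    for i in range(1,n):
        if s[i,4]<minA: continue
        v,u=np.where(l==i); q=onplane(np.c_[u,v],c,z)[:,:2]
        (cx,cy),(w,h),a=cv2.minAreaRect(np.float32(q*1000))
        print('px',u.mean().round(),v.mean().round(),'n',s[i,4],'ctr',round(cx,1),round(cy,1),'size',round(w,1),round(h,1),'ang',round(a,1))
E
python3 - <<'E'
from meas import *
Z=np.load('wbox.npz');c={k:Z[k] for k in('intrinsics','k1','R','t')};c['k1']=float(c['k1'])
im=Z['im']
for th in(110,140,170): print(th);whites(im,c,.105,(245,50,345,150),th)
b=np.array([(240,68),(345,38),(362,131),(268,160)]);print(onplane(b,c,.075).round(4))
P=cloud(Z['d'],c)
q=P[30:165,215:365].reshape(-1,3);q=q[(q[:,2]>.071)&(q[:,2]<.079)&(q[:,0]<.6)]
print(cv2.minAreaRect(np.float32(q[:,:2]*1000)),len(q))
cv2.imwrite('pics/wz.png',cv2.resize(cv2.cvtColor(im[0:170,200:380],cv2.COLOR_RGB2BGR),(630,595),interpolation=cv2.INTER_CUBIC))
E
```

```text
110
px 254.0 53.0 n 130 ctr 564.3 276.7 size 7.9 33.6 ang 15.5
px 270.0 58.0 n 252 ctr 556.1 258.9 size 5.9 71.1 ang 14.7
px 307.0 100.0 n 556 ctr 502.3 215.1 size 100.0 9.1 ang 15.6
px 274.0 111.0 n 542 ctr 490.6 258.4 size 100.1 9.3 ang 15.7
px 254.0 117.0 n 333 ctr 486.0 284.6 size 89.5 8.8 ang 13.5
px 249.0 136.0 n 248 ctr 469.2 290.4 size 14.8 49.6 ang 86.1
px 331.0 145.0 n 272 ctr 447.5 191.1 size 51.5 16.1 ang 87.2
140
px 254.0 53.0 n 104 ctr 563.7 277.5 size 6.1 30.9 ang 14.0
px 271.0 58.0 n 191 ctr 555.9 259.5 size 4.6 69.9 ang 14.7
px 307.0 100.0 n 476 ctr 502.5 215.1 size 98.8 7.7 ang 15.4
px 274.0 110.0 n 466 ctr 490.7 258.3 size 98.6 7.9 ang 15.4
px 254.0 117.0 n 217 ctr 485.5 284.7 size 88.0 4.7 ang 15.1
px 249.0 137.0 n 224 ctr 467.3 290.6 size 14.8 45.8 ang 86.1
px 331.0 145.0 n 246 ctr 446.8 190.4 size 50.2 14.8 ang 87.2
170
px 278.0 56.0 n 86 ctr 557.7 253.5 size 3.0 52.8 ang 15.8
px 307.0 99.0 n 380 ctr 502.6 215.1 size 97.9 6.1 ang 15.4
px 274.0 111.0 n 367 ctr 490.7 258.5 size 97.7 6.2 ang 15.5
px 251.0 106.0 n 66 ctr 497.1 287.8 size 54.9 2.0 ang 15.6
px 248.0 139.0 n 165 ctr 464.3 292.1 size 12.1 39.4 ang 86.1
px 334.0 146.0 n 159 ctr 445.2 185.1 size 39.4 12.1 ang 87.2
[[0.5502 0.3008 0.075 ]
 [0.5802 0.1602 0.075 ]
 [0.4577 0.1314 0.075 ]
 [0.4222 0.2685 0.075 ]]
((520.623779296875, 219.5098876953125), (178.12388610839844, 150.43971252441406), 15.367329597473145) 3726
```

View pics/wz.png

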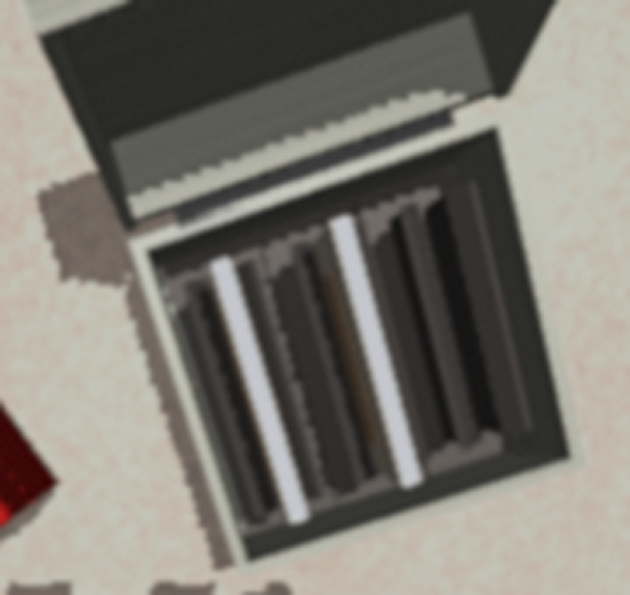

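Call:
{"name": "servo_tool", "arguments": {
  "moves": [
    {"dx": 0.005,"dy": -0.05,"dz": 0,"roll": 2.2,"jaw": 0.4},
    {"dx": 0.005,"dy": -0.05,"dz": 0,"roll": 2.2,"jaw": 0.4},
    {"dx": 0.005,"dy": -0.05,"dz": 0,"roll": 2.2,"jaw": 0.4},
    {"dx": 0.005,"dy": -0.05,"dz": 0,"roll": 2.2,"jaw": 0.4},
    {"dx": 0.005,"dy": -0.05,"dz": 0,"roll": 2.2,"jaw": 0.4},
    {"dx": 0.005,"dy": -0.05,"dz": 0,"roll": 2.2,"jaw": 0.4},
    {"dx": 0.005,"dy": -0.05,"dz": 0,"roll": 2.2,"jaw": 0.4},
    {"dx": 0.005,"dy": -0.05,"dz": 0,"roll": 2.2,"jaw": 0.4},
    {"dx": 0,"dy": -0.05,"dz": 0,"roll": 2.2,"jaw": 0.4},
    {"dx": 0,"dy": -0.05,"dz": 0,"roll": 2.2,"jaw": 0.4}
  ]
}}

```text
t: 2.65
eef_pos: [0.463, -0.2201, 0.3063]
ee_rot: [-3.141, 0.0, 0.333]
force: [0.8, 0.4, 0.0]
width: 0.0349
gripper_force: 0.0
```

```bash
python3 - <<'E'
from meas import *
s=get_state();print(s['eef_pos'],s['ee_rot'],s['q'].round(2))
c=calibration('wrist');im,d=grab_frame('wrist');save(im,'wstand')
for th in(110,140,170): print(th);whites(im,c,.102,(100,0,450,230),th,60)
E
```

```text
[ 0.46302419 -0.2201216   0.3063431 ] [-3.14135468e+00  1.53918927e-04  3.33408634e-01] [-0.06  0.04 -0.21 -0.   -1.32  1.96]
110
px 281.0 109.0 n 55031 ctr 515.8 -221.7 size 299.4 520.2 ang 19.0
px 427.0 46.0 n 3954 ctr 660.6 -362.0 size 118.9 75.1 ang 29.6
px 280.0 67.0 n 572 ctr 588.1 -203.0 size 31.5 32.6 ang 19.1
px 224.0 142.0 n 89 ctr 473.1 -163.4 size 45.4 12.7 ang 79.5
px 251.0 176.0 n 88 ctr 441.7 -213.6 size 29.0 5.7 ang 18.3
140
px 282.0 108.0 n 52650 ctr 515.7 -221.6 size 299.4 519.9 ang 19.0
px 426.0 41.0 n 3437 ctr 674.9 -361.2 size 90.6 77.7 ang 20.4
px 280.0 67.0 n 521 ctr 588.1 -203.0 size 29.1 30.1 ang 19.1
px 281.0 139.0 n 186 ctr 503.2 -235.0 size 51.0 6.4 ang 17.5
170
px 410.0 65.0 n 439 ctr 647.7 -364.0 size 24.6 57.7 ang 1.4
px 280.0 67.0 n 431 ctr 588.1 -202.9 size 26.8 27.6 ang 19.1
px 281.0 138.0 n 89 ctr 503.8 -234.7 size 46.9 3.2 ang 18.0
```

View pics/wstand.png

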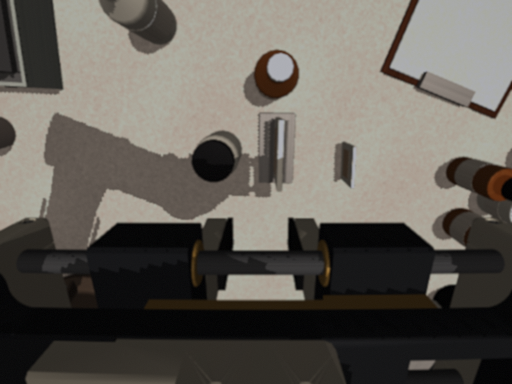

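This shows the panel top edge running from about (282,118) to (279,190), half in the arm's shadow. I segment it by depth height instead.

```bash
python3 - <<'E'
from h import *
c=calibration('wrist');im,d=grab_frame('wrist');P=cloud(d,c)
m=np.zeros(d.shape,np.uint8);m[108:205,265:297]=(P[...,2]>.085)[108:205,265:297]
v,u=np.where(m);q=onplane(np.c_[u,v],c,.102)[:,:2]*1000
print(len(u),u.min(),u.max(),v.min(),v.max(),cv2.minAreaRect(np.float32(q)),np.nanmedian(P[v,u,2]))
# bright/plain edge per row centre
for r in range(115,195,8):
    k=u[v==r]; print(r,k.min() if len(k) else None,k.max() if len(k) else None, im[r,270:292].mean(1).astype(int).tolist())
E
```

```text
465 274 281 117 189 ((481.9154968261719, -242.06607055664062), (99.34721374511719, 8.75362777709961), 18.418781280517578) 0.10163132159724132
115 None None [147, 144, 133, 119, 112, 112, 121, 130, 138, 143, 146, 147, 148, 148, 149, 149, 148, 146, 143, 141, 144, 144]
123 275 281 [43, 46, 49, 52, 74, 123, 163, 176, 178, 177, 168, 137, 93, 77, 91, 113, 132, 142, 141, 140, 140, 138]
131 275 281 [43, 45, 45, 47, 75, 126, 165, 178, 177, 173, 157, 119, 84, 80, 98, 119, 135, 139, 137, 137, 139, 138]
139 275 280 [42, 46, 45, 51, 80, 131, 167, 178, 178, 170, 143, 99, 75, 83, 102, 124, 136, 138, 134, 137, 136, 134]
147 275 280 [42, 47, 48, 56, 91, 139, 169, 178, 178, 170, 136, 88, 72, 87, 107, 126, 134, 134, 132, 133, 132, 134]
155 274 280 [43, 46, 48, 69, 116, 158, 175, 178, 178, 168, 137, 92, 76, 92, 112, 126, 133, 131, 131, 131, 129, 140]
163 274 280 [43, 45, 47, 59, 84, 104, 110, 110, 106, 94, 78, 73, 79, 96, 116, 128, 130, 128, 129, 129, 131, 142]
171 274 279 [44, 48, 52, 61, 82, 103, 109, 109, 104, 89, 73, 71, 82, 102, 119, 126, 127, 126, 126, 124, 125, 140]
179 274 279 [48, 54, 57, 65, 87, 103, 108, 108, 99, 84, 70, 73, 88, 107, 117, 122, 123, 124, 125, 128, 142, 158]
187 274 279 [132, 157, 155, 131, 106, 103, 105, 106, 112, 136, 159, 167, 167, 167, 163, 162, 162, 162, 163, 164, 162, 162]
```

Call:
{"name": "servo_tool", "arguments": {
  "moves": [
    {"dx": 0.0095,"dy": -0.011,"dz": -0.02,"roll": -0.7,"jaw": 0.4},
    {"dx": 0.0095,"dy": -0.011,"dz": -0.03,"jaw": 0.4},
    {"dz": -0.035,"jaw": 0.4},
    {"dz": -0.035,"jaw": 0.4},
    {"dz": -0.03,"jaw": 0.4},
    {"dz": -0.025,"jaw": 0.4},
    {"dz": -0.024,"jaw": 0.4},
    {"dz": -0.02,"jaw": 0.4},
    {"dz": -0.01,"jaw": 0.4},
    {"jaw": 0.4}
  ]
}}

```text
$.moves[1]: bad value
```

```bash
python3 - <<'E'
from h import *
c=calibration('wrist');im,d=grab_frame('wrist');save(im,'wgrasp')
s=get_state();print(s['eef_pos'],s['ee_rot'],s['width'])
E
```

```text
[ 0.46269493 -0.22042384  0.30572247] [-3.14087295e+00  1.57947798e-03  3.28291579e-01] 0.034991384574943454
```

View pics/wgrasp.png

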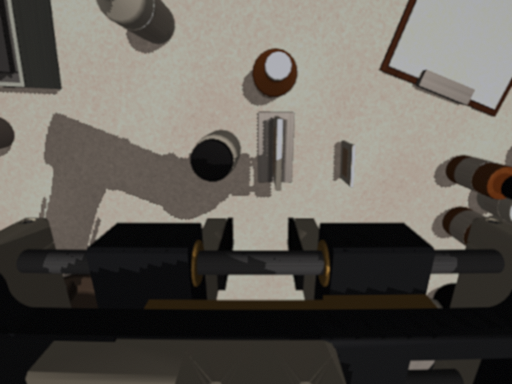

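The move was refused because rows need every field, so the view is unchanged: the panel is still at (279,150). I send it again in full.

Call:
{"name": "servo_tool", "arguments": {
  "moves": [
    {"dx": 0.0095,"dy": -0.011,"dz": -0.02,"roll": -0.6,"jaw": 0.4},
    {"dx": 0.0095,"dy": -0.011,"dz": -0.03,"roll": 0,"jaw": 0.4},
    {"dx": 0,"dy": 0,"dz": -0.035,"roll": 0,"jaw": 0.4},
    {"dx": 0,"dy": 0,"dz": -0.035,"roll": 0,"jaw": 0.4},
    {"dx": 0,"dy": 0,"dz": -0.03,"roll": 0,"jaw": 0.4},
    {"dx": 0,"dy": 0,"dz": -0.025,"roll": 0,"jaw": 0.4},
    {"dx": 0,"dy": 0,"dz": -0.024,"roll": 0,"jaw": 0.4},
    {"dx": 0,"dy": 0,"dz": -0.02,"roll": 0,"jaw": 0.4},
    {"dx": 0,"dy": 0,"dz": -0.01,"roll": 0,"jaw": 0.4},
    {"dx": 0,"dy": 0,"dz": 0,"roll": 0,"jaw": 0.4}
  ]
}}

```text
t: 4.05
eef_pos: [0.4822, -0.2399, 0.0772]
ee_rot: [-3.141, 0.001, 0.322]
force: [-0.3, 0.3, -0.1]
width: 0.0351
gripper_force: 0.0
```

Call:
{"name": "servo_tool", "arguments": {
  "moves": [
    {"dx": 0,"dy": 0,"dz": 0,"roll": 0,"jaw": 0.3},
    {"dx": 0,"dy": 0,"dz": 0,"roll": 0,"jaw": 0.2},
    {"dx": 0,"dy": 0,"dz": 0,"roll": 0,"jaw": 0.15},
    {"dx": 0,"dy": 0,"dz": 0,"roll": 0,"jaw": 0.1},
    {"dx": 0,"dy": 0,"dz": 0,"roll": 0,"jaw": 0.05},
    {"dx": 0,"dy": 0,"dz": 0,"roll": 0,"jaw": 0},
    {"dx": 0,"dy": 0,"dz": 0,"roll": 0,"jaw": 0},
    {"dx": 0,"dy": 0,"dz": 0,"roll": 0,"jaw": 0},
    {"dx": 0,"dy": 0,"dz": 0,"roll": 0,"jaw": 0},
    {"dx": 0,"dy": 0,"dz": 0,"roll": 0,"jaw": 0}
  ],
  "newtons": 25
}}

```text
t: 5.3
eef_pos: [0.4824, -0.2406, 0.0777]
ee_rot: [3.141, -0.0, 0.322]
force: [-0.3, -1.4, 2.7]
width: 0.0077
gripper_force: 25.0
```

Call:
{"name": "servo_tool", "arguments": {
  "moves": [
    {"dx": 0,"dy": 0,"dz": 0.008,"roll": 0,"jaw": 0},
    {"dx": 0,"dy": 0,"dz": 0.012,"roll": 0,"jaw": 0},
    {"dx": 0,"dy": 0,"dz": 0.018,"roll": 0,"jaw": 0},
    {"dx": 0,"dy": 0,"dz": 0.025,"roll": 0,"jaw": 0},
    {"dx": 0,"dy": 0,"dz": 0.03,"roll": 0,"jaw": 0},
    {"dx": 0,"dy": 0,"dz": 0.03,"roll": 0,"jaw": 0},
    {"dx": 0,"dy": 0,"dz": 0.03,"roll": 0,"jaw": 0},
    {"dx": 0,"dy": 0,"dz": 0.03,"roll": 0,"jaw": 0},
    {"dx": 0,"dy": 0.01,"dz": 0.02,"roll": 0,"jaw": 0},
    {"dx": 0,"dy": 0.02,"dz": 0.01,"roll": 0,"jaw": 0}
  ]
}}

```text
t: 6.55
eef_pos: [0.4822, -0.2103, 0.2925]
ee_rot: [3.141, -0.002, 0.321]
force: [0.1, 0.5, -1.5]
width: 0.008
gripper_force: 25.0
```

Call:
{"name": "servo_tool", "arguments": {
  "moves": [
    {"dx": 0.003,"dy": 0.03,"dz": 0,"roll": 0,"jaw": 0},
    {"dx": 0.003,"dy": 0.04,"dz": 0,"roll": -0.5,"jaw": 0},
    {"dx": 0.004,"dy": 0.045,"dz": 0,"roll": -0.5,"jaw": 0},
    {"dx": 0.004,"dy": 0.045,"dz": 0,"roll": -0.5,"jaw": 0},
    {"dx": 0.004,"dy": 0.05,"dz": 0,"roll": -0.5,"jaw": 0},
    {"dx": 0.004,"dy": 0.05,"dz": 0,"roll": -0.5,"jaw": 0},
    {"dx": 0.003,"dy": 0.045,"dz": 0,"roll": -0.5,"jaw": 0},
    {"dx": 0.003,"dy": 0.04,"dz": 0,"roll": 0,"jaw": 0},
    {"dx": 0.003,"dy": 0.025,"dz": 0,"roll": 0,"jaw": 0},
    {"dx": 0.001,"dy": 0.012,"dz": 0,"roll": 0,"jaw": 0}
  ]
}}

```text
t: 7.8
eef_pos: [0.5141, 0.1725, 0.2907]
ee_rot: [-3.141, 0.0, 0.27]
force: [-0.4, -0.8, -1.2]
width: 0.0078
gripper_force: 25.0
```

```bash
python3 - <<'E'
from h import *
s=get_state();print(s['eef_pos'],s['ee_rot'],s['width'],s['force'])
for n,roi in(('scene',(200,150,320,290)),('side',(140,60,270,230)),('wrist',None)):
    c=calibration(n);im,d=grab_frame(n);P=cloud(d,c)
    np.savez(f'c_{n}.npz',im=im,d=d,P=P)
    if n=='wrist': w=im
    else:
        u0,v0,u1,v1=roi
        if n=='scene':a=cv2.resize(im[v0:v1,u0:u1],(380,300))
        else:b=cv2.resize(im[v0:v1,u0:u1],(380,300))
save(np.vstack([np.hstack([a,b]),cv2.resize(w[:260],(760,290))]),'carry')
E
```

```text
[0.51413171 0.17252572 0.29069671] [-3.14146428e+00  4.16649348e-04  2.70432082e-01] 0.0077648691684565774 [-0.38677666 -0.80818317 -1.15468212]
```

View pics/carry.png

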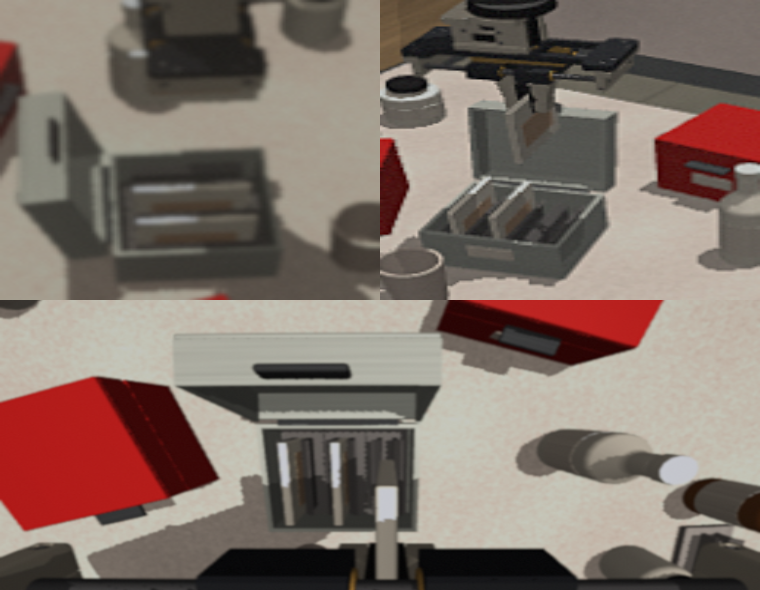

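Call:
{"name": "servo_tool", "arguments": {
  "moves": [
    {"dx": 0,"dy": -0.0007,"dz": -0.015,"roll": 0,"jaw": 0},
    {"dx": 0,"dy": 0,"dz": -0.02,"roll": 0,"jaw": 0},
    {"dx": 0,"dy": 0,"dz": -0.025,"roll": 0,"jaw": 0},
    {"dx": 0,"dy": 0,"dz": -0.025,"roll": 0,"jaw": 0},
    {"dx": 0,"dy": 0,"dz": -0.02,"roll": 0,"jaw": 0},
    {"dx": 0,"dy": 0,"dz": -0.018,"roll": 0,"jaw": 0},
    {"dx": 0,"dy": 0,"dz": -0.012,"roll": 0,"jaw": 0},
    {"dx": 0,"dy": 0,"dz": -0.005,"roll": 0,"jaw": 0},
    {"dx": 0,"dy": 0,"dz": 0,"roll": 0,"jaw": 0},
    {"dx": 0,"dy": 0,"dz": 0,"roll": 0,"jaw": 0}
  ]
}}

```text
t: 9.2
eef_pos: [0.5147, 0.1709, 0.1512]
ee_rot: [-3.141, -0.001, 0.269]
force: [0.4, 0.0, -1.2]
width: 0.008
gripper_force: 25.0
```

Call:
{"name": "servo_tool", "arguments": {
  "moves": [
    {"dx": 0,"dy": 0,"dz": -0.004,"roll": 0,"jaw": 0},
    {"dx": 0,"dy": 0,"dz": -0.004,"roll": 0,"jaw": 0},
    {"dx": 0,"dy": 0,"dz": -0.004,"roll": 0,"jaw": 0},
    {"dx": 0,"dy": 0,"dz": -0.004,"roll": 0,"jaw": 0},
    {"dx": 0,"dy": 0,"dz": -0.004,"roll": 0,"jaw": 0},
    {"dx": 0,"dy": 0,"dz": -0.004,"roll": 0,"jaw": 0},
    {"dx": 0,"dy": 0,"dz": -0.004,"roll": 0,"jaw": 0},
    {"dx": 0,"dy": 0,"dz": -0.004,"roll": 0,"jaw": 0},
    {"dx": 0,"dy": 0,"dz": 0,"roll": 0,"jaw": 0},
    {"dx": 0,"dy": 0,"dz": 0,"roll": 0,"jaw": 0}
  ]
}}

```text
t: 10.45
eef_pos: [0.5145, 0.1708, 0.1187]
ee_rot: [3.142, -0.0, 0.27]
force: [-0.5, 0.3, -0.9]
width: 0.0082
gripper_force: 25.0
```

Call:
{"name": "servo_tool", "arguments": {
  "moves": [
    {"dx": 0,"dy": 0,"dz": -0.004,"roll": 0,"jaw": 0},
    {"dx": 0,"dy": 0,"dz": -0.004,"roll": 0,"jaw": 0},
    {"dx": 0,"dy": 0,"dz": -0.004,"roll": 0,"jaw": 0},
    {"dx": 0,"dy": 0,"dz": -0.004,"roll": 0,"jaw": 0},
    {"dx": 0,"dy": 0,"dz": -0.004,"roll": 0,"jaw": 0},
    {"dx": 0,"dy": 0,"dz": -0.004,"roll": 0,"jaw": 0},
    {"dx": 0,"dy": 0,"dz": -0.004,"roll": 0,"jaw": 0},
    {"dx": 0,"dy": 0,"dz": -0.004,"roll": 0,"jaw": 0},
    {"dx": 0,"dy": 0,"dz": -0.003,"roll": 0,"jaw": 0},
    {"dx": 0,"dy": 0,"dz": 0,"roll": 0,"jaw": 0}
  ]
}}

```text
t: 11.7
eef_pos: [0.5142, 0.1707, 0.0833]
ee_rot: [3.141, 0.0, 0.269]
force: [0.6, -0.2, -1.2]
width: 0.008
gripper_force: 25.0
```

Call:
{"name": "servo_tool", "arguments": {
  "moves": [
    {"dx": 0,"dy": 0,"dz": -0.001,"roll": 0,"jaw": 0},
    {"dx": 0,"dy": 0,"dz": -0.001,"roll": 0,"jaw": 0},
    {"dx": 0,"dy": 0,"dz": -0.001,"roll": 0,"jaw": 0},
    {"dx": 0,"dy": 0,"dz": -0.001,"roll": 0,"jaw": 0},
    {"dx": 0,"dy": 0,"dz": 0,"roll": 0,"jaw": 0},
    {"dx": 0,"dy": 0,"dz": 0,"roll": 0,"jaw": 0},
    {"dx": 0,"dy": 0,"dz": 0,"roll": 0,"jaw": 0},
    {"dx": 0,"dy": 0,"dz": 0,"roll": 0,"jaw": 0},
    {"dx": 0,"dy": 0,"dz": 0,"roll": 0,"jaw": 0},
    {"dx": 0,"dy": 0,"dz": 0,"roll": 0,"jaw": 0}
  ]
}}

```text
t: 12.95
eef_pos: [0.5145, 0.1708, 0.0807]
ee_rot: [3.142, -0.001, 0.27]
force: [-3.7, -1.0, 10.6]
width: 0.0074
gripper_force: 25.0
```

The panel is home: the upward force appears at exactly the expected height. I release it and retreat upward.

Call:
{"name": "servo_tool", "arguments": {
  "moves": [
    {"dx": 0,"dy": 0,"dz": 0.001,"roll": 0,"jaw": 0.1},
    {"dx": 0,"dy": 0,"dz": 0,"roll": 0,"jaw": 0.2},
    {"dx": 0,"dy": 0,"dz": 0,"roll": 0,"jaw": 0.25},
    {"dx": 0,"dy": 0,"dz": 0,"roll": 0,"jaw": 0.25},
    {"dx": 0,"dy": 0,"dz": 0,"roll": 0,"jaw": 0.25},
    {"dx": 0,"dy": 0,"dz": 0.006,"roll": 0,"jaw": 0.25},
    {"dx": 0,"dy": 0,"dz": 0.02,"roll": 0,"jaw": 0.25},
    {"dx": 0,"dy": 0,"dz": 0.03,"roll": 0,"jaw": 0.25},
    {"dx": 0,"dy": 0,"dz": 0.04,"roll": 0,"jaw": 0.25},
    {"dx": 0,"dy": 0,"dz": 0.04,"roll": 0,"jaw": 0.25}
  ]
}}

```text
t: 14.2
eef_pos: [0.5142, 0.1707, 0.2183]
ee_rot: [3.142, -0.0, 0.269]
force: [0.7, 0.5, 0.0]
width: 0.0218
gripper_force: 0.0
```

Call:
{"name": "servo_tool", "arguments": {
  "moves": [
    {"dx": -0.01,"dy": 0.006,"dz": 0.04,"roll": 0,"jaw": 0.1},
    {"dx": -0.01,"dy": 0.006,"dz": 0.04,"roll": 0,"jaw": 0},
    {"dx": -0.01,"dy": 0.006,"dz": 0.03,"roll": 0,"jaw": 0},
    {"dx": -0.01,"dy": 0.006,"dz": 0.02,"roll": 0,"jaw": 0},
    {"dx": -0.01,"dy": 0.006,"dz": 0,"roll": 0,"jaw": 0},
    {"dx": 0,"dy": 0,"dz": 0,"roll": 0,"jaw": 0},
    {"dx": 0,"dy": 0,"dz": 0,"roll": 0,"jaw": 0},
    {"dx": 0,"dy": 0,"dz": 0,"roll": 0,"jaw": 0},
    {"dx": 0,"dy": 0,"dz": 0,"roll": 0,"jaw": 0},
    {"dx": 0,"dy": 0,"dz": 0,"roll": 0,"jaw": 0}
  ]
}}

```text
t: 15.45
eef_pos: [0.4645, 0.2007, 0.3463]
ee_rot: [3.141, 0.0, 0.269]
force: [-0.1, 0.4, -0.1]
width: 0.0005
gripper_force: 0.0
```

```bash
python3 - <<'E'
from meas import *
c=calibration('wrist');im,d=grab_frame('wrist');P=cloud(d,c);s=get_state();print(s['eef_pos'],s['ee_rot'],s['width'])
for z0,z1 in((.095,.112),):
    m=((P[...,2]>z0)&(P[...,2]<z1)&(P[...,0]>.42)&(P[...,0]<.58)&(P[...,1]>.14)&(P[...,1]<.3)).astype(np.uint8)
    n,l,st,_=cv2.connectedComponentsWithStats(m)
    for i in range(1,n):
        if st[i,4]<60:continue
        v,u=np.where(l==i);q=onplane(np.c_[u,v],c,.105)[:,:2]*1000
        print(u.mean(),v.mean(),cv2.minAreaRect(np.float32(q)),np.median(P[v,u,2]))
# lid in box frame
a=np.radians(15.4);B=np.array([[np.cos(a),np.sin(a)],[-np.sin(a),np.cos(a)]])
for n in('scene','side','wrist'):
    cc=calibration(n);Q=P if n=='wrist' else cloud(grab_frame(n)[1],cc)
    q=Q.reshape(-1,3);q=q[(q[:,2]>.1)&(q[:,2]<.26)];h=np.c_[(q[:,:2]-[.570,.2337])@B.T,q[:,2]-.075]*1000
    h=h[(abs(h[:,1])<78)&(h[:,0]>-15)&(h[:,0]<110)]
    print(n,len(h))
    for z in range(40,165,15):
        k=h[abs(h[:,2]-z)<5]
        if len(k)>5: print(z,np.percentile(k[:,0],[2,25,50,75,98]).round(0))
E
```

```text
[0.46445433 0.20069471 0.3463969 ] [3.14142476e+00 2.78165164e-04 2.69202692e-01] 0.000512445054758311
227.77481840193704 129.29297820823246 ((490.8686828613281, 257.3031311035156), (98.62251281738281, 8.878093719482422), 15.316205978393555) 0.10455302610793436
258.00584795321635 129.8918128654971 ((502.5504455566406, 214.60548400878906), (98.5884780883789, 6.085705280303955), 15.346091270446777) 0.10471341704179374
288.63212435233163 131.75906735751295 ((512.4755859375, 170.474853515625), (97.54316711425781, 9.31230354309082), 15.92347526550293) 0.10461745916595819
scene 1252
40 [11. 18. 26. 34. 47.]
55 [14. 21. 28. 38. 51.]
70 [18. 24. 31. 43. 55.]
85 [21. 27. 33. 46. 58.]
100 [24. 28. 38. 50. 62.]
115 [28. 32. 40. 51. 64.]
130 [32. 50. 57. 63. 68.]
145 [33. 37. 37. 38. 41.]
160 [41. 41. 41. 42. 44.]
side 1702
40 [10. 40. 44. 46. 49.]
55 [12. 43. 47. 49. 52.]
70 [15. 46. 50. 53. 56.]
85 [18. 50. 52. 56. 59.]
100 [22. 53. 56. 59. 62.]
115 [24. 37. 53. 58. 59.]
130 [27. 33. 49. 57. 68.]
145 [26. 35. 36. 38. 42.]
wrist 8010
40 [10. 44. 45. 45. 46.]
55 [12. 16. 27. 37. 47.]
70 [16. 18. 25. 35. 43.]
85 [19. 20. 25. 33. 39.]
100 [22. 24. 25. 31. 37.]
115 [26. 26. 27. 29. 33.]
130 [30. 45. 53. 60. 67.]
145 [35. 36. 36. 37. 37.]
```

The panel is seated: its top is at 0.1046 m, in line with its neighbours. The lid stands at about 1.79 rad. I move the closed fingers over and behind it, and compute the arc.

```bash
python3 - <<'E'
from h import *
c=calibration('scene');P=cloud(grab_frame('scene')[1],c).reshape(-1,3)
q=P[(P[:,0]>.62)&(P[:,0]<.73)&(P[:,1]>.21)&(P[:,1]<.31)&(P[:,2]>.02)];print(len(q),np.percentile(q,[1,99],axis=0).round(3) if len(q) else '')
th=[1.85,1.79,1.57,1.3,1.0,.7,.4,.2,.1,0];s=120
W=[]
for t in th:
    X=-s*np.cos(t)+40*np.sin(t)+9.5;Z=s*np.sin(t)+40*np.cos(t)
    W.append([570+.964*X,233.7+.2656*X,75+Z])
W=np.array(W)
for t,w,dw in zip(th,W,np.diff(W,axis=0,prepend=W[:1])):print(t,w.round(1),dw.round(1))
E
```

```text
181 [[0.62  0.211 0.203]
 [0.645 0.301 0.211]]
1.85 [648.1 255.2 179.3] [0. 0. 0.]
1.79 [642.  253.5 183.4] [-6.2 -1.7  4.1]
1.57 [617.6 246.8 195. ] [-24.3  -6.7  11.6]
1.3 [585.4 237.9 201.3] [-32.3  -8.9   6.3]
1.0 [549.1 227.9 197.6] [-36.3 -10.   -3.7]
0.7 [515.5 218.7 182.9] [-33.6  -9.3 -14.7]
0.4 [487.6 211.  158.6] [-27.9  -7.7 -24.3]
0.2 [473.4 207.1 138. ] [-14.2  -3.9 -20.5]
0.1 [467.9 205.6 126.8] [ -5.5  -1.5 -11.3]
0 [463.5 204.4 115. ] [ -4.4  -1.2 -11.8]
```

Call:
{"name": "servo_tool", "arguments": {
  "moves": [
    {"dx": 0.02,"dy": 0.006,"dz": 0,"roll": 0,"jaw": 0},
    {"dx": 0.03,"dy": 0.009,"dz": 0,"roll": 0,"jaw": 0},
    {"dx": 0.04,"dy": 0.012,"dz": 0,"roll": 0,"jaw": 0},
    {"dx": 0.04,"dy": 0.012,"dz": 0,"roll": 0,"jaw": 0},
    {"dx": 0.04,"dy": 0.012,"dz": 0,"roll": 0,"jaw": 0},
    {"dx": 0.025,"dy": 0.007,"dz": 0,"roll": 0,"jaw": 0},
    {"dx": 0.012,"dy": 0.003,"dz": 0,"roll": 0,"jaw": 0},
    {"dx": 0,"dy": 0,"dz": 0,"roll": 0,"jaw": 0},
    {"dx": 0,"dy": 0,"dz": 0,"roll": 0,"jaw": 0},
    {"dx": 0,"dy": 0,"dz": 0,"roll": 0,"jaw": 0}
  ]
}}

```text
t: 16.9
eef_pos: [0.6707, 0.2617, 0.3476]
ee_rot: [-3.141, -0.001, 0.27]
force: [0.4, 0.7, 0.2]
width: 0.0005
gripper_force: 0.0
```

Call:
{"name": "servo_tool", "arguments": {
  "moves": [
    {"dx": 0,"dy": 0,"dz": -0.02,"roll": 0,"jaw": 0},
    {"dx": 0,"dy": 0,"dz": -0.025,"roll": 0,"jaw": 0},
    {"dx": 0,"dy": 0,"dz": -0.03,"roll": 0,"jaw": 0},
    {"dx": 0,"dy": 0,"dz": -0.03,"roll": 0,"jaw": 0},
    {"dx": 0,"dy": 0,"dz": -0.025,"roll": 0,"jaw": 0},
    {"dx": 0,"dy": 0,"dz": -0.02,"roll": 0,"jaw": 0},
    {"dx": 0,"dy": 0,"dz": -0.012,"roll": 0,"jaw": 0},
    {"dx": 0,"dy": 0,"dz": 0,"roll": 0,"jaw": 0},
    {"dx": -0.003,"dy": -0.001,"dz": 0,"roll": 0,"jaw": 0},
    {"dx": -0.004,"dy": -0.001,"dz": 0,"roll": 0,"jaw": 0}
  ]
}}

```text
t: 18.15
eef_pos: [0.6645, 0.2599, 0.1856]
ee_rot: [-3.141, -0.002, 0.269]
force: [0.3, -0.2, 0.2]
width: 0.0002
gripper_force: 0.0
```

Call:
{"name": "servo_tool", "arguments": {
  "moves": [
    {"dx": -0.004,"dy": -0.001,"dz": 0,"roll": 0,"jaw": 0},
    {"dx": -0.004,"dy": -0.001,"dz": 0,"roll": 0,"jaw": 0},
    {"dx": -0.004,"dy": -0.001,"dz": 0,"roll": 0,"jaw": 0},
    {"dx": -0.004,"dy": -0.001,"dz": 0.001,"roll": 0,"jaw": 0},
    {"dx": -0.004,"dy": -0.001,"dz": 0.001,"roll": 0,"jaw": 0},
    {"dx": -0.004,"dy": -0.001,"dz": 0.001,"roll": 0,"jaw": 0},
    {"dx": -0.004,"dy": -0.001,"dz": 0.002,"roll": 0,"jaw": 0},
    {"dx": -0.004,"dy": -0.001,"dz": 0.002,"roll": 0,"jaw": 0},
    {"dx": -0.004,"dy": -0.001,"dz": 0.002,"roll": 0,"jaw": 0},
    {"dx": -0.004,"dy": -0.001,"dz": 0.002,"roll": 0,"jaw": 0}
  ]
}}

```text
t: 19.4
eef_pos: [0.6237, 0.2494, 0.1954]
ee_rot: [3.141, 0.001, 0.269]
force: [2.4, -1.4, 0.8]
width: 0.0006
gripper_force: 1.3
```

Call:
{"name": "servo_tool", "arguments": {
  "moves": [
    {"dx": -0.004,"dy": -0.001,"dz": 0.001,"roll": 0,"jaw": 0},
    {"dx": -0.004,"dy": -0.001,"dz": 0.001,"roll": 0,"jaw": 0},
    {"dx": -0.004,"dy": -0.001,"dz": 0.001,"roll": 0,"jaw": 0},
    {"dx": -0.004,"dy": -0.001,"dz": 0.001,"roll": 0,"jaw": 0},
    {"dx": -0.004,"dy": -0.001,"dz": 0.001,"roll": 0,"jaw": 0},
    {"dx": -0.004,"dy": -0.001,"dz": 0.001,"roll": 0,"jaw": 0},
    {"dx": -0.004,"dy": -0.001,"dz": 0,"roll": 0,"jaw": 0},
    {"dx": -0.004,"dy": -0.001,"dz": 0,"roll": 0,"jaw": 0},
    {"dx": -0.004,"dy": -0.001,"dz": 0,"roll": 0,"jaw": 0},
    {"dx": -0.003,"dy": -0.001,"dz": 0,"roll": 0,"jaw": 0}
  ]
}}

```text
t: 20.65
eef_pos: [0.5853, 0.2401, 0.2019]
ee_rot: [-3.141, -0.001, 0.27]
force: [2.6, 1.1, 3.8]
width: 0.0004
gripper_force: 1.6
```

Call:
{"name": "servo_tool", "arguments": {
  "moves": [
    {"dx": -0.0036,"dy": -0.001,"dz": 0,"roll": 0,"jaw": 0},
    {"dx": -0.0036,"dy": -0.001,"dz": 0,"roll": 0,"jaw": 0},
    {"dx": -0.0036,"dy": -0.001,"dz": 0,"roll": 0,"jaw": 0},
    {"dx": -0.0036,"dy": -0.001,"dz": 0,"roll": 0,"jaw": 0},
    {"dx": -0.0036,"dy": -0.001,"dz": 0,"roll": 0,"jaw": 0},
    {"dx": -0.0036,"dy": -0.001,"dz": -0.0005,"roll": 0,"jaw": 0},
    {"dx": -0.0036,"dy": -0.001,"dz": -0.0005,"roll": 0,"jaw": 0},
    {"dx": -0.0036,"dy": -0.001,"dz": -0.001,"roll": 0,"jaw": 0},
    {"dx": -0.0036,"dy": -0.001,"dz": -0.001,"roll": 0,"jaw": 0},
    {"dx": -0.0036,"dy": -0.001,"dz": -0.001,"roll": 0,"jaw": 0}
  ]
}}

```text
t: 21.9
eef_pos: [0.5491, 0.2297, 0.1977]
ee_rot: [-3.142, -0.0, 0.269]
force: [1.0, 2.0, 2.5]
width: 0.0005
gripper_force: 1.3
```

Call:
{"name": "servo_tool", "arguments": {
  "moves": [
    {"dx": -0.0035,"dy": -0.001,"dz": -0.001,"roll": 0,"jaw": 0},
    {"dx": -0.0035,"dy": -0.001,"dz": -0.001,"roll": 0,"jaw": 0},
    {"dx": -0.0035,"dy": -0.001,"dz": -0.001,"roll": 0,"jaw": 0},
    {"dx": -0.0034,"dy": -0.001,"dz": -0.0013,"roll": 0,"jaw": 0},
    {"dx": -0.0034,"dy": -0.001,"dz": -0.0013,"roll": 0,"jaw": 0},
    {"dx": -0.0034,"dy": -0.001,"dz": -0.0015,"roll": 0,"jaw": 0},
    {"dx": -0.0033,"dy": -0.001,"dz": -0.0017,"roll": 0,"jaw": 0},
    {"dx": -0.0033,"dy": -0.001,"dz": -0.0018,"roll": 0,"jaw": 0},
    {"dx": -0.0032,"dy": -0.001,"dz": -0.002,"roll": 0,"jaw": 0},
    {"dx": -0.0032,"dy": -0.001,"dz": -0.002,"roll": 0,"jaw": 0}
  ]
}}

```text
t: 23.15
eef_pos: [0.5154, 0.2197, 0.1828]
ee_rot: [3.142, 0.0, 0.269]
force: [1.3, 1.4, 2.1]
width: 0.0004
gripper_force: 0.9
```

Call:
{"name": "servo_tool", "arguments": {
  "moves": [
    {"dx": -0.003,"dy": -0.001,"dz": -0.002,"roll": 0,"jaw": 0},
    {"dx": -0.003,"dy": -0.001,"dz": -0.0021,"roll": 0,"jaw": 0},
    {"dx": -0.003,"dy": -0.001,"dz": -0.0022,"roll": 0,"jaw": 0},
    {"dx": -0.0029,"dy": -0.001,"dz": -0.0023,"roll": 0,"jaw": 0},
    {"dx": -0.0028,"dy": -0.001,"dz": -0.0024,"roll": 0,"jaw": 0},
    {"dx": -0.0027,"dy": -0.001,"dz": -0.0025,"roll": 0,"jaw": 0},
    {"dx": -0.0027,"dy": -0.001,"dz": -0.0026,"roll": 0,"jaw": 0},
    {"dx": -0.0026,"dy": -0.001,"dz": -0.0027,"roll": 0,"jaw": 0},
    {"dx": -0.0025,"dy": -0.001,"dz": -0.0027,"roll": 0,"jaw": 0},
    {"dx": -0.0024,"dy": -0.001,"dz": -0.0028,"roll": 0,"jaw": 0}
  ]
}}

```text
t: 24.4
eef_pos: [0.4878, 0.2097, 0.1584]
ee_rot: [3.142, 0.0, 0.269]
force: [0.2, 1.0, 0.6]
width: 0.0003
gripper_force: 0.7
```

Call:
{"name": "servo_tool", "arguments": {
  "moves": [
    {"dx": -0.0015,"dy": -0.0004,"dz": -0.002,"roll": 0,"jaw": 0},
    {"dx": -0.0015,"dy": -0.0004,"dz": -0.002,"roll": 0,"jaw": 0},
    {"dx": -0.0015,"dy": -0.0004,"dz": -0.002,"roll": 0,"jaw": 0},
    {"dx": -0.0015,"dy": -0.0004,"dz": -0.002,"roll": 0,"jaw": 0},
    {"dx": -0.0015,"dy": -0.0004,"dz": -0.002,"roll": 0,"jaw": 0},
    {"dx": -0.0014,"dy": -0.0004,"dz": -0.002,"roll": 0,"jaw": 0},
    {"dx": -0.0014,"dy": -0.0004,"dz": -0.002,"roll": 0,"jaw": 0},
    {"dx": -0.0013,"dy": -0.0004,"dz": -0.002,"roll": 0,"jaw": 0},
    {"dx": -0.0013,"dy": -0.0004,"dz": -0.002,"roll": 0,"jaw": 0},
    {"dx": -0.0013,"dy": -0.0004,"dz": -0.002,"roll": 0,"jaw": 0}
  ]
}}

```text
t: 25.65
eef_pos: [0.4739, 0.2058, 0.1386]
ee_rot: [-3.142, -0.0, 0.269]
force: [-0.2, 0.2, 0.9]
width: 0.0002
gripper_force: 0.5
```

Call:
{"name": "servo_tool", "arguments": {
  "moves": [
    {"dx": -0.0006,"dy": -0.0002,"dz": -0.0012,"roll": 0,"jaw": 0},
    {"dx": -0.0006,"dy": -0.0002,"dz": -0.0012,"roll": 0,"jaw": 0},
    {"dx": -0.0006,"dy": -0.0002,"dz": -0.0012,"roll": 0,"jaw": 0},
    {"dx": -0.0006,"dy": -0.0002,"dz": -0.0012,"roll": 0,"jaw": 0},
    {"dx": -0.0006,"dy": -0.0002,"dz": -0.0012,"roll": 0,"jaw": 0},
    {"dx": -0.0006,"dy": -0.0002,"dz": -0.0012,"roll": 0,"jaw": 0},
    {"dx": -0.0006,"dy": -0.0002,"dz": -0.0012,"roll": 0,"jaw": 0},
    {"dx": -0.0006,"dy": -0.0002,"dz": -0.0012,"roll": 0,"jaw": 0},
    {"dx": -0.0006,"dy": -0.0002,"dz": -0.0012,"roll": 0,"jaw": 0},
    {"dx": -0.0006,"dy": -0.0002,"dz": -0.0012,"roll": 0,"jaw": 0}
  ]
}}

```text
t: 26.9
eef_pos: [0.4678, 0.2037, 0.1266]
ee_rot: [3.142, -0.0, 0.269]
force: [1.0, 0.9, 0.7]
width: 0.0003
gripper_force: 0.5
```

Call:
{"name": "servo_tool", "arguments": {
  "moves": [
    {"dx": -0.0004,"dy": -0.0001,"dz": -0.001,"roll": 0,"jaw": 0},
    {"dx": -0.0004,"dy": -0.0001,"dz": -0.001,"roll": 0,"jaw": 0},
    {"dx": -0.0004,"dy": -0.0001,"dz": -0.001,"roll": 0,"jaw": 0},
    {"dx": -0.0004,"dy": -0.0001,"dz": -0.001,"roll": 0,"jaw": 0},
    {"dx": -0.0004,"dy": -0.0001,"dz": -0.001,"roll": 0,"jaw": 0},
    {"dx": -0.0004,"dy": -0.0001,"dz": -0.001,"roll": 0,"jaw": 0},
    {"dx": -0.0004,"dy": -0.0001,"dz": -0.001,"roll": 0,"jaw": 0},
    {"dx": -0.0004,"dy": -0.0001,"dz": -0.001,"roll": 0,"jaw": 0},
    {"dx": -0.0004,"dy": -0.0001,"dz": -0.001,"roll": 0,"jaw": 0},
    {"dx": -0.0004,"dy": -0.0001,"dz": -0.001,"roll": 0,"jaw": 0}
  ]
}}

```text
t: 28.15
eef_pos: [0.4638, 0.2028, 0.1166]
ee_rot: [-3.142, 0.0, 0.269]
force: [1.1, -0.3, 0.6]
width: 0.0006
gripper_force: 0.5
```

Call:
{"name": "servo_tool", "arguments": {
  "moves": [
    {"dx": 0,"dy": 0,"dz": -0.0005,"roll": 0,"jaw": 0},
    {"dx": 0,"dy": 0,"dz": -0.0005,"roll": 0,"jaw": 0},
    {"dx": 0,"dy": 0,"dz": -0.0005,"roll": 0,"jaw": 0},
    {"dx": 0,"dy": 0,"dz": -0.0005,"roll": 0,"jaw": 0},
    {"dx": 0,"dy": 0,"dz": -0.0005,"roll": 0,"jaw": 0},
    {"dx": 0,"dy": 0,"dz": 0,"roll": 0,"jaw": 0},
    {"dx": 0,"dy": 0,"dz": 0,"roll": 0,"jaw": 0},
    {"dx": 0,"dy": 0,"dz": 0,"roll": 0,"jaw": 0},
    {"dx": 0,"dy": 0,"dz": 0,"roll": 0,"jaw": 0},
    {"dx": 0,"dy": 0,"dz": 0,"roll": 0,"jaw": 0}
  ]
}}

```text
t: 29.4
eef_pos: [0.4636, 0.2026, 0.1152]
ee_rot: [3.142, 0.0, 0.27]
force: [-6.8, -0.2, 13.6]
width: 0.0004
gripper_force: 6.6
```

The lid is on its stop at about 14 N with the top at 0.115 m. I lift off and verify.

Call:
{"name": "servo_tool", "arguments": {
  "moves": [
    {"dx": 0,"dy": 0,"dz": 0.002,"roll": 0,"jaw": 0},
    {"dx": 0,"dy": 0,"dz": 0.005,"roll": 0,"jaw": 0},
    {"dx": 0,"dy": 0,"dz": 0.015,"roll": 0,"jaw": 0},
    {"dx": 0,"dy": 0,"dz": 0.025,"roll": 0,"jaw": 0},
    {"dx": 0,"dy": 0,"dz": 0.035,"roll": 0,"jaw": 0},
    {"dx": 0,"dy": 0,"dz": 0.035,"roll": 0,"jaw": 0},
    {"dx": 0,"dy": 0,"dz": 0.035,"roll": 0,"jaw": 0},
    {"dx": 0,"dy": 0,"dz": 0.025,"roll": 0,"jaw": 0},
    {"dx": 0,"dy": 0,"dz": 0.01,"roll": 0,"jaw": 0},
    {"dx": 0,"dy": 0,"dz": 0,"roll": 0,"jaw": 0}
  ]
}}

```text
t: 30.65
eef_pos: [0.4639, 0.2029, 0.3015]
ee_rot: [-3.141, -0.001, 0.269]
force: [-1.4, 0.4, -1.2]
width: 0.0004
gripper_force: 0.0
```

```bash
python3 - <<'E'
from h import *
a=np.radians(15.4);B=np.array([[np.cos(a),np.sin(a)],[-np.sin(a),np.cos(a)]])
for n in('scene','side','wrist'):
    c=calibration(n);im,d=grab_frame(n);P=cloud(d,c);q=P.reshape(-1,3)
    if n=='side':save(im,'final')
    h=np.c_[(q[:,:2]-[.570,.2337])@B.T,q[:,2]]*1000
    k=h[(abs(h[:,1])<65)&(h[:,0]>-130)&(h[:,0]<-10)&(h[:,2]<140)&(h[:,2]>90)]
    A=np.linalg.lstsq(np.c_[k[:,:2],np.ones(len(k))],k[:,2],rcond=None)[0];print(n,len(k),A.round(4))
print(get_state()['force'])
E
```

```text
scene 1910 [-9.000000e-04 -6.000000e-04  1.161998e+02]
side 1141 [2.10000e-03 3.50000e-03 1.15467e+02]
wrist 9798 [-1.200000e-03 -9.000000e-04  1.146963e+02]
[ 0.66997597 -0.14558988  0.24433111]
```

View pics/final.png

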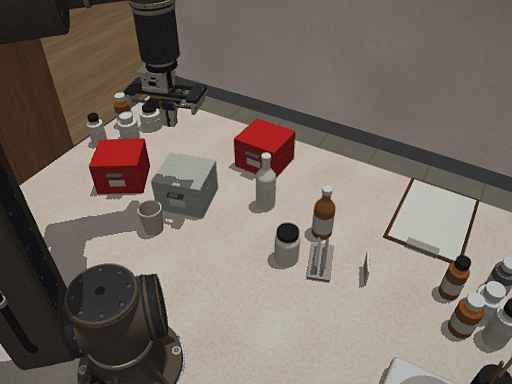

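The box is shut at (187,185), with the lid top flat at 0.115 m and zero tilt. The stand at (320,262) is empty and the bystanders have not moved.

```bash
python3 -c "
from station import *
print(job_done())"
```

```text
the job is handed in; nothing more can be done
None
```

The panel is seated fully home in the empty slot, the lid was lowered gently until fully shut, the bottles, jar and beaker are where they were, and the job was handed in at about 31 s.

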